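Discard a used scalpel through the tipping tray of a sharps bin

ROBOT

A 6-joint arm with a two-finger parallel gripper is mounted at the origin on the work surface. World frame = base frame: x ahead of the robot, y to its left, z up, the work surface at z = 0. Lengths are in m, angles in degrees, forces in N, time in s.
With the tool pointing down it reaches from about 0.35 to 0.875 m from the base axis. Payload 4.2 kg.
Tool frame: the origin (TCP) lies on the mounting face of the last link; the fingertips stand 182 mm ahead of it and the grasp point (between the pads) lies 164 mm ahead of it (r.tcp_to_grasp is the distance from the TCP to the grasp point, in m); z points along the fingers, y is the line along which they close (so a half turn about z gives the same grasp; the last joint's range is limited). The gripper opens to 87 mm and grips with 3 to 60 N. Pads are 19 mm wide; open, the fingers measure 117 mm over their backs; the gripper's body (75 mm by 190 mm) begins 51 mm behind the grasp point.
Start: joints at [89.187, 22.042, 0.453, 0, -68.411, -14.817], TCP at [0.168, 0.602, 0.405] pointing down, gripper open.
Joint ranges: [-179.83, 179.83], [-69.29, 118.12], [-61.27, 80.66], [-181.25, 117.63], [-171.15, -9.14], [-177.46, 177.46]. Speed limits (degrees/s): [159.86, 159.86, 180, 180, 180, 180].

INTERFACE

Orientations are given as a 3x3 rotation matrix whose columns are the frame's x, y, z axes.
In Python, from station import sense, eyes, r gives the robot as it stands.
- The arm moves only by the tool jog_arm, never from a script. Its argument "increments" is a list of rows, each a list of 4 numbers: the shift along the tool's x, y, z normalised to -1 to 1, where 1 is 0.02 m, then the turn about the tool's z normalised to -1 to 1, where 1 is 0.08 rad. A call has 1 to 10 rows; each row shifts and turns the commanded pose from where the row before left it, along the tool's axes as they then stand; what a row does not reach is not made up. A row lasts 1/10 s, in which the tool goes at most 50 mm and 8.59 degrees, less where a joint would pass 70% of its speed; a pose out of reach is approached as far as the arm can. A call with a number of a shift or a turn outside -1 to 1 is refused whole. A call with a gripper value outside its range is refused whole. "grip" is the finger opening in mm, from 0 to 87, set as the call begins (left out, the last holds). The fingers move at their own pace and stop on an object; the grip force is fixed at half the most. Time passes only in rows, so rows that do not move let the fingers close. It gives the time, the measured TCP pose, the force, the opening and the grip force at its end, in the units of the state.
- sense(): the state, without advancing time (a new reading comes with each control period).
- eyes.capture(name): name is "scene" or "top" or "wrist"; returns the picture (420x560x3 uint8, blue, green, red); there is no depth.
- eyes.get_calibration(name): a dict with "camera_matrix" (3x3 intrinsics, pixels), "R" (3x3) and "t" (3): a world point X has camera coordinates R X + t; the wrist camera has in their place "T_tool_cam" (4x4, takes a point from camera to tool coordinates, whose origin is the TCP and whose axes are the flange's). Camera axes: x right, y down, z forward; pixel columns grow to the right and rows downward; lengths in m; the calibration is good to about 2 mm. A picture is of the moment at which its call begins: read the wrist's pose just before it. get_calibration takes no time and is no camera call.
- r.finish_job(): hands the job in; it is judged then, once.
Trained networks look in the newest picture that a camera, given by its name, has taken for a name from the list of things; names that differ only in an ending like _2 or _b are one class to them, and where a whole thing is asked for, a point or a joint stands for the part that bears it (a point fixed in the world has none). Each returns a list of dicts, best first, with "conf" (0 to 1); they miss things now and then, are a little off and sometimes report something else, mostly with a low value. They report only what shows in the picture. A call takes as long as a camera call. They do not tell look-alikes from the thing itself.
- eyes.spot_in(camera, name): "centre" ([x, y, z] in m, in world coordinates, good to about 4 mm: the middle of the surface that is visible of it).
- eyes.outline_of(camera, name): "mask" (420x560 bool, what is visible of it).
The state is a dict: "time_s": time; "joints": joint angles; "joint_velocities": joint speeds; "effort": joint torques, N m; "tcp_pos": TCP position; "ee_rot": TCP orientation; "wrist_force": force on the tool from outside, world axes, zero at the start; "moment": the same for the moment, N m; "gripper_width": opening from 0.0 (shut) to 1.0 (fully open); "gripper_force": force on a finger pad.
Only numpy, scipy, OpenCV 4.12 (cv2) and the standard library are available. Lean on these libraries where they do the work, as an engineer would, in place of code of your own. Each camera call takes 0.05 s, during which the arm holds its last target. There are 200 camera calls.

TASK

The scalpel on the white board is used: drop it into the open tray on top of the sharps bin, lying lengthwise in it and let go. Then push the tray's upright tab over to the far side, all the way to the stop, so that the scalpel tumbles into the bin, and let the tray swing back level. Leave all the other things where they are.

Things in the scene. Friction and masses are not known exactly. Their poses are not given: they have to be found in the camera images.
- scalpel: Used disposable scalpel lying flat on the board, 150 mm long along its x, 16 to 30 g. Origin: underside, near the centre of mass. Ribbed grey handle 10 wide (y), 8 thick (z), from x = -65 to +40; steel neck and flat pointed blade (9 wide, 2 thick) on to x = +85: the only tool there with such a blade. At least 25 mm is free on either side of the handle.
- board: White plastic cutting board, 230 (x) x 250 (y) x 8 mm thick, fixed to the bench for the job; origin at the centre of its underside, on the bench. Four tools lie side by side on it, 55 mm apart along its y, in any order.
- bin: Sharps bin in a holder screwed to the bench (it cannot move): clear box 150 (x) x 240 (y) mm, white lid with top at 198 mm (bosses at the tray's ends 207) above the bench. Origin: centre of the base, on the bench; -x is its front, with the tab, roughly towards the robot; the tray runs along y. Inside: 142 x 232 mm, floor 8 mm above the bench.
- tray (a joint): White tipping tray in the lid, hinged on an axis along the bin's y, above the bin's origin, 187 mm above the bench. 0 rad: level, open side up; grows as the tab is pushed up and over towards the bin's +x, to the stop at 1.85, where what lay in the tray has slid off into the bin. A spring swings it back to 0 within about 2 s when let go; holding it at the stop takes about 3 N on the tab.
- tray_floor (a point): Centre of the tray's floor (top face), 174 mm above the bench when level; its axes are then the bin's. The trough is 200 mm long inside along y; the floor is 24 wide, and the two long sides slope outwards at 49 degrees to lips 90 mm apart, 38 above the floor. End walls 36 high. What is dropped between the lips slides to the floor.
- tray_tab (a point): Middle of the front (-x) face of the push tab, an upright plate 60 wide (y), 4 thick, 31 high, on the tray's front lip. When level: 48 mm in front of the hinge axis, 38 above it (225 above the bench), top edge at 240. It turns with the tray on a 61 mm radius; at the stop it lies nearly flat, 50 mm behind the axis and 36 above it. Nothing else stands above the lid in its path.
- brush: Fingerprint brush, 175 long, round wooden handle 11, round grey head 23 thick at +x; lies on the board, roughly along the board's x, origin mid-length on its underside; a bystander.
- marker: Marker pen, 138 long, white barrel 17, black cap 18 thick at +x; lies on the board, roughly along the board's x, origin mid-length on its underside; a bystander.
- tweezers: Steel tweezers, 132 long, 18 wide, 8 thick, lying on their side; lies on the board, roughly along the board's x, origin mid-length on its underside; a bystander.
- jar_a: An aluminium-lidded round powder jar, diameter 53, 46 high, origin at the centre of its base; stands on the bench; a bystander. This one stands between the board and the bin.
- jar_b: An aluminium-lidded round powder jar, diameter 53, 46 high, origin at the centre of its base; stands on the bench; a bystander.
- jar_c: A aluminium-lidded round powder jar, diameter 53, 46 high, origin at the centre of its base; stands on the bench; a bystander.
- magnifier: Hand magnifier lying flat: lens ring of 72 mm, 10 thick, origin at the centre of the ring's underside; black handle 100 long along its +x; a bystander.
Mind the look-alikes: they are no part of the job. Of the things like the scalpel, leave any that is orange, pink or purple; of the rest the smaller one is meant.

How it is judged:
By the outcome, as a careful person would: the job done as asked, in the order asked, and still so for the second after the job is handed in, with the robot touching nothing.
It also fails if it takes over 58 s, if anything falls off the work surface, if the arm or the gripper's body presses on something with over 40 N, if the wrist force passes 120 N, or if a joint passes its speed limit or range.

## Working session

There is one attempt and no reset: what is moved stays moved. The work goes in short steps, Python scripts to look and compute and a tool call to move; the robot and the scene stay as the last step left them, time stands still between calls to the robot, and variables do not carry over. Pictures are saved under pics/ and viewed, at most 13 in all, crops included, and the job is handed in when it is done.

Besides the shell and the picture viewer there is one more tool, called after "Request:" in YAML: its name, and indented under it one key for each argument. jog_arm: Moves the arm, as the interface text tells. Its arguments: {"type":"object","properties":{"increments":{"type":"array"},"grip":{"type":"number"}},"required":["increments"]}

```bash
mkdir -p pics
python3 - <<'E'
from station import sense, eyes, r
import cv2, numpy as np
ims=[eyes.capture(n) for n in ("scene","top")]
cv2.imwrite("pics/a.png",ims[0]);cv2.imwrite("pics/b.png",ims[1])
for c in ("scene","top"):
    for n in ("scalpel","tray_tab","bin","board","jar_a"):
        print(c,n,[(np.round(d["centre"],3).tolist(),round(d["conf"],2)) for d in eyes.spot_in(c,n)][:4])
s=sense();print(s["time_s"],s["tcp_pos"],s["ee_rot"],r.tcp_to_grasp)
E
```

```text
scene scalpel [([0.212, 0.271, 0.011], 0.93), ([0.746, 0.331, 0.013], 0.9), ([0.565, 0.501, 0.011], 0.85), ([0.491, 0.13, 0.013], 0.71)]
scene tray_tab [([0.499, -0.26, 0.201], 0.65)]
scene bin [([0.554, -0.19, 0.142], 0.67)]
scene board [([0.515, 0.22, 0.004], 0.77)]
scene jar_a [([0.44, 0.024, 0.041], 0.75), ([0.767, -0.13, 0.036], 0.59), ([0.748, 0.16, 0.045], 0.56), ([0.521, 0.295, 0.021], 0.53)]
top scalpel [([0.279, -0.267, 0.006], 0.64), ([0.207, 0.269, 0.01], 0.61), ([0.554, 0.487, 0.013], 0.61)]
top tray_tab [([0.514, -0.251, 0.191], 0.75)]
top bin [([0.508, -0.236, 0.198], 0.86)]
top board [([0.496, 0.204, 0.006], 0.6)]
top jar_a [([0.74, 0.151, 0.045], 0.78), ([0.429, 0.012, 0.048], 0.76), ([0.513, -0.251, 0.19], 0.73), ([0.76, -0.143, 0.045], 0.61)]
0.6 [0.16836124 0.60186553 0.40475692] [[ 9.63017790e-01 -2.69437813e-01 -2.22363879e-05]
 [-2.69437813e-01 -9.63017791e-01  1.46239618e-05]
 [-2.53542855e-05 -8.09181164e-06 -1.00000000e+00]] 0.1635
```

View pics/a.png

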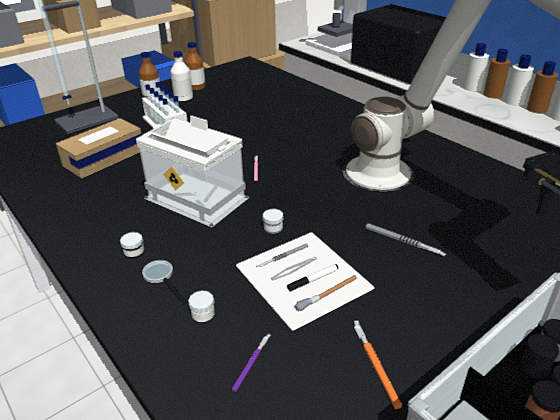

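View pics/b.png

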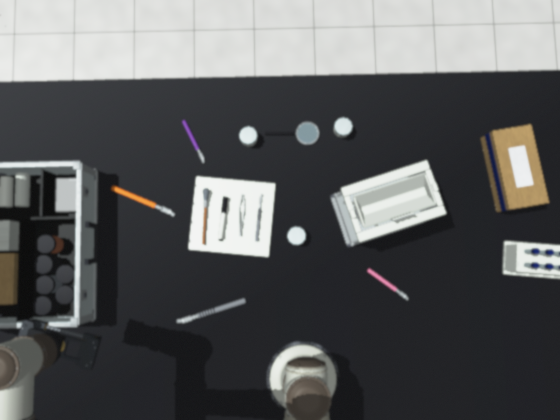

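The scene picture shows the board with the scalpel on the bin side, at about (285,255), then tweezers, marker and brush. The top view has the scalpel at (259,218), the tray at (400,200), the tab at (404,217) and jar_a at (297,236). A larger grey look-alike lies off the board at (210,310).

```bash
cat > h.py <<'E'
from station import sense, eyes, r
import cv2, numpy as np
def cam(name, s=None):
    c=eyes.get_calibration(name); K=np.array(c["camera_matrix"])
    if "R" in c: return K,np.array(c["R"]),np.array(c["t"])
    s=s or sense(); T=np.eye(4);T[:3,:3]=s["ee_rot"];T[:3,3]=s["tcp_pos"]
    M=np.linalg.inv(T@np.array(c["T_tool_cam"])); return K,M[:3,:3],M[:3,3]
def unproj(C,px,z):
    K,R,t=C; px=np.atleast_2d(px).astype(float)
    d=np.c_[px,np.ones(len(px))]@np.linalg.inv(K).T@R; o=-R.T@t
    return o+d*((z-o[2])/d[:,2])[:,None]
def proj(C,X):
    K,R,t=C; p=(np.atleast_2d(X)@R.T+t)@K.T; return p[:,:2]/p[:,2:]
def axis(C,mask,z):
    v,u=np.nonzero(mask); P=unproj(C,np.c_[u,v],z)[:,:2]; (c,(w,h),a)=cv2.minAreaRect(P.astype(np.float32)*1000)
    m=P.mean(0); U,S,V=np.linalg.svd(P-m,full_matrices=False); q=(P-m)@V[0]
    return m,np.degrees(np.arctan2(V[0][1],V[0][0])),m+V[0]*q.min(),m+V[0]*q.max(),np.array(c)/1000,w,h
def tomove(p,s=None):
    "world displacement to tool axes, mm"
    s=s or sense(); return np.round(np.array(s["ee_rot"]).T@(np.array(p)-np.array(s["tcp_pos"]))*1000,1)
E
python3 - <<'E'
from h import *
for c,z in (("scene",.016),("top",.016)):
    eyes.capture(c);C=cam(c)
    for n,zz in (("scalpel",.015),("board",.008),("tray_tab",.21)):
        for d in eyes.outline_of(c,n):
            a=axis(C,d["mask"],zz); print(c,n,round(d["conf"],2),[np.round(x,3).tolist() for x in a])
s=sense();print(np.array(eyes.get_calibration("wrist")["T_tool_cam"]).round(3),eyes.get_calibration("wrist")["camera_matrix"])
E
```

```text
scene scalpel 0.76 [[0.485, 0.129], -6.993, [0.424, 0.137], [0.561, 0.12], [0.492, 0.129], 14.152, 138.235]
scene scalpel 0.66 [[0.566, 0.504], 65.982, [0.517, 0.395], [0.603, 0.588], [0.56, 0.491], 211.13, 18.272]
scene scalpel 0.59 [[0.22, 0.279], 106.649, [0.249, 0.181], [0.189, 0.381], [0.219, 0.281], 24.839, 208.909]
scene scalpel 0.58 [[0.75, 0.337], 25.717, [0.679, 0.302], [0.811, 0.366], [0.745, 0.334], 147.158, 13.11]
scene scalpel 0.4 [[0.296, -0.247], 52.846, [0.252, -0.305], [0.337, -0.194], [0.294, -0.25], 140.126, 6.499]
scene board 0.87 [[0.51, 0.219], 88.339, [0.506, 0.075], [0.513, 0.344], [0.502, 0.21], 254.449, 232.049]
scene tray_tab 0.96 [[0.517, -0.236], 97.603, [0.532, -0.352], [0.5, -0.115], [0.499, -0.241], 158.7, 229.764]
top scalpel 0.84 [[0.208, 0.266], 106.361, [0.237, 0.168], [0.176, 0.375], [0.205, 0.271], 17.162, 215.387]
top scalpel 0.66 [[0.494, 0.123], 173.196, [0.562, 0.114], [0.416, 0.132], [0.489, 0.123], 13.603, 147.137]
top scalpel 0.64 [[0.555, 0.492], -114.355, [0.595, 0.581], [0.507, 0.387], [0.549, 0.485], 213.757, 19.537]
top scalpel 0.58 [[0.277, -0.267], -127.218, [0.318, -0.214], [0.242, -0.313], [0.281, -0.264], 125.169, 15.347]
top scalpel 0.56 [[0.742, 0.326], -154.167, [0.8, 0.354], [0.671, 0.292], [0.735, 0.323], 143.664, 12.644]
top board 0.77 [[0.495, 0.202], -97.903, [0.513, 0.331], [0.478, 0.08], [0.496, 0.206], 249.787, 229.72]
top board 0.68 [[0.49, 0.234], 172.277, [0.556, 0.225], [0.422, 0.243], [0.489, 0.234], 16.9, 135.279]
top tray_tab 0.72 [[0.509, -0.248], 106.041, [0.539, -0.351], [0.479, -0.141], [0.508, -0.246], 94.92, 217.786]
[[-0.    -0.956 -0.293  0.082]
 [ 1.    -0.    -0.    -0.   ]
 [-0.    -0.293  0.956  0.02 ]
 [ 0.     0.     0.     1.   ]] [[292.91618569   0.         278.43524872]
 [  0.         292.91618569 214.81792279]
 [  0.           0.           1.        ]]
```

Request:
jog_arm:
  increments:
    - [1,0.85,0.2,0]
    - [1,0.85,0.2,0]
    - [1,0.85,0.2,0]
    - [1,0.85,0.2,0]
    - [1,0.85,0.2,0]
    - [1,0.85,0.2,0]
    - [1,0.85,0.2,0]
    - [1,0.85,0.2,0]
    - [1,0.85,0.2,0]
    - [1,0.85,0.2,0]

```text
time_s: 2.0
tcp_pos: [0.3156, 0.3833, 0.3648]
ee_rot: [[0.963, -0.269, 0.0], [-0.269, -0.963, 0.001], [0.0, -0.001, -1.0]]
wrist_force: [-0.5, 0.4, 0.4]
gripper_width: 0.998
gripper_force: 0.0
```

Request:
jog_arm:
  increments:
    - [1,0.85,0.2,0]
    - [1,0.85,0.2,0]
    - [1,0.85,0.2,0]
    - [1,0.85,0.2,0]
    - [1,0.85,0.2,0]
    - [1,0.85,0.2,0]
    - [1,0.85,0.2,0]
    - [1,0.85,0.2,0]
    - [1,0.85,0.2,0]
    - [1,0.85,0.2,0]

```text
time_s: 3.0
tcp_pos: [0.4625, 0.1658, 0.3248]
ee_rot: [[0.963, -0.269, 0.001], [-0.269, -0.963, 0.0], [0.0, -0.0, -1.0]]
wrist_force: [-0.3, 0.2, 0.2]
gripper_width: 1.004
gripper_force: 0.0
```

Request:
jog_arm:
  increments:
    - [1,0.85,0.2,0]
    - [0.6,0.8,0.2,0]
    - [0,0,0,-0.94]
    - [0,0,0,-0.94]
    - [0,0,0,0]

```text
time_s: 3.5
tcp_pos: [0.484, 0.1261, 0.3169]
ee_rot: [[0.992, -0.123, 0.0], [-0.123, -0.992, 0.0], [0.0, -0.0, -1.0]]
wrist_force: [0.8, -0.2, -0.2]
gripper_width: 0.995
gripper_force: 0.0
```

Run:
```python
from h import *
s=sense();C=cam("wrist",s);im=eyes.capture("wrist");cv2.imwrite("pics/c.png",im)
print(s["time_s"],s["tcp_pos"],np.round(s["ee_rot"],3).tolist())
for d in eyes.outline_of("wrist","scalpel"):
    a=axis(C,d["mask"],.014); print(round(d["conf"],2),[np.round(x,4).tolist() for x in a])
```

```text
3.5 [0.48404737 0.12605836 0.31685395] [[0.992, -0.123, 0.0], [-0.123, -0.992, 0.0], [0.0, -0.0, -1.0]]
0.76 [[0.6781, 0.2931], -158.5885, [0.6892, 0.2975], [0.6669, 0.2887], [0.6783, 0.2926], 24.1009, 10.0964]
0.68 [[0.4909, 0.1243], 173.1222, [0.5649, 0.1154], [0.4171, 0.1332], [0.4911, 0.1246], 9.8801, 148.859]
0.67 [[0.5151, 0.3928], -124.8634, [0.5226, 0.4035], [0.5064, 0.3803], [0.5151, 0.3911], 27.9273, 14.0348]
```

View pics/c.png

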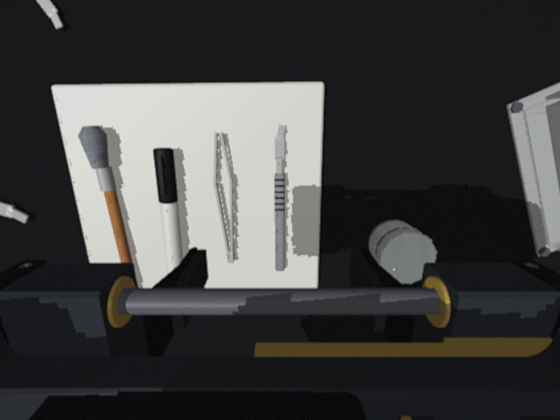

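The wrist view shows the scalpel at columns 275–285, rows 125–270, with its blade pointing up (world +x) and jar_a to the right at (400,255). The tool is already nearly over it and aligned.

Request:
jog_arm:
  increments:
    - [-0.15,0,1,0]
    - [0,0,1,0]
    - [0,0,1,0]
    - [0,0,1,0]
    - [0,0,1,0]
    - [0,0,0.5,0]
    - [0,0,0,0]
    - [0,0,0,0]
  grip: 29

```text
time_s: 4.4
tcp_pos: [0.4813, 0.127, 0.2073]
ee_rot: [[0.993, -0.122, 0.001], [-0.122, -0.993, 0.0], [0.001, -0.0, -1.0]]
wrist_force: [1.1, -1.0, 1.1]
gripper_width: 0.382
gripper_force: 0.0
```

Run:
```python
from h import *
s=sense();C=cam("wrist",s);im=eyes.capture("wrist");cv2.imwrite("pics/d.png",im)
print(s["time_s"],s["tcp_pos"],s["gripper_width"])
for d in eyes.outline_of("wrist","scalpel"):
    a=axis(C,d["mask"],.014); print(round(d["conf"],2),[np.round(x,4).tolist() for x in a])
```

```text
4.4 [0.48125755 0.12695919 0.20726848] 0.3815071136968107
0.72 [[0.5006, 0.1232], 172.8859, [0.5654, 0.1152], [0.4166, 0.1337], [0.491, 0.1245], 11.1817, 149.9533]
0.49 [[0.5267, 0.176], 174.6787, [0.566, 0.1724], [0.4845, 0.1799], [0.5251, 0.1752], 19.9165, 81.7136]
```

View pics/d.png

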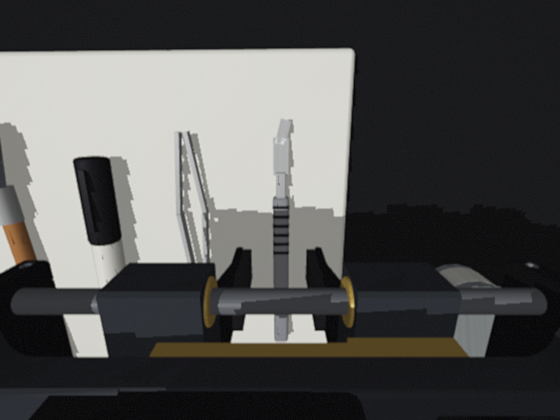

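The fingers straddle the handle, with the tweezers clear on the left. Descend and close.

Request:
jog_arm:
  increments:
    - [0,0.07,0.4,0]
    - [0,0,0.35,0]
    - [0,0,0,0]
    - [0,0,0,0]

```text
time_s: 4.9
tcp_pos: [0.4807, 0.1252, 0.1915]
ee_rot: [[0.993, -0.122, -0.001], [-0.122, -0.993, -0.0], [-0.001, 0.001, -1.0]]
wrist_force: [0.3, 0.1, -0.5]
gripper_width: 0.333
gripper_force: 0.0
```

Request:
jog_arm:
  increments:
    - [0,0,0,0]
    - [0,0,0,0]
    - [0,0,0,0]
    - [0,0,0,0]
    - [0,0,0,0]
    - [0,0,0,0]
  grip: 0

```text
time_s: 5.5
tcp_pos: [0.4808, 0.1253, 0.1918]
ee_rot: [[0.993, -0.122, 0.0], [-0.122, -0.993, 0.0], [0.0, -0.0, -1.0]]
wrist_force: [0.7, -0.1, 0.6]
gripper_width: 0.108
gripper_force: 30.0
```

Request:
jog_arm:
  increments:
    - [0,0,-0.5,0]
    - [0,0,-1,0]
    - [0,0,-1,0]
    - [0,0,-1,0]
    - [0,0,-1,0]
    - [0,0,-1,0]
    - [0,0,-1,0]
    - [0,0,-1,0]
    - [0,0,-1,0]
    - [0,0,-1,0]

```text
time_s: 6.5
tcp_pos: [0.4803, 0.125, 0.3833]
ee_rot: [[0.993, -0.122, 0.001], [-0.122, -0.993, 0.0], [0.0, -0.0, -1.0]]
wrist_force: [0.9, 0.8, -0.3]
gripper_width: 0.11
gripper_force: 30.0
```

Request:
jog_arm:
  increments:
    - [0,0,-1,0.5]
    - [0,0,-1,0.9]
    - [0,0,-1,0.9]
    - [0,0,-0.5,0.9]
    - [0,0,0,0.9]
    - [0,0,0,0.9]
    - [0,0,0,0.9]
    - [0,0,0,0.9]
    - [0,0,0,0.9]
    - [0,0,0,0.9]

```text
time_s: 7.5
tcp_pos: [0.4803, 0.125, 0.4524]
ee_rot: [[0.687, -0.727, 0.0], [-0.727, -0.687, 0.0], [-0.0, -0.0, -1.0]]
wrist_force: [-0.3, -0.1, 0.7]
gripper_width: 0.11
gripper_force: 30.0
```

Request:
jog_arm:
  increments:
    - [0,0,0,0.9]
    - [0,0,0,0.9]
    - [0,0,0,0.9]
    - [0,0,0,0.9]
    - [0,0,0,0.9]
    - [0,0,0,0.9]
    - [0,0,0,0.6]
    - [0.5,0,0,0]
    - [1,0,0,0]
    - [1,0,0,0]

```text
time_s: 8.5
tcp_pos: [0.4944, 0.0762, 0.4522]
ee_rot: [[0.279, -0.96, 0.0], [-0.96, -0.279, 0.0], [-0.0, -0.0, -1.0]]
wrist_force: [-0.6, -0.6, 0.5]
gripper_width: 0.106
gripper_force: 30.0
```

Request:
jog_arm:
  increments:
    - [1,0,0,0]
    - [1,0,0,0]
    - [1,0,0,0]
    - [1,0,0,0]
    - [1,0,0,0]
    - [1,0,0,0]
    - [1,0,0,0]
    - [0.5,0,0,0]
    - [0,0,0,0]
    - [0,0,0,0]

```text
time_s: 9.5
tcp_pos: [0.5358, -0.067, 0.4518]
ee_rot: [[0.277, -0.961, -0.0], [-0.961, -0.277, 0.0], [-0.0, 0.0, -1.0]]
wrist_force: [0.0, 0.3, -0.4]
gripper_width: 0.11
gripper_force: 30.0
```

Run:
```python
from h import *
s=sense();C=cam("wrist",s);im=eyes.capture("wrist");cv2.imwrite("pics/e.png",im)
print(s["time_s"],s["tcp_pos"],np.round(s["joints"],1),s["gripper_width"],np.round(s["ee_rot"],3).tolist())
for d in eyes.spot_in("wrist","tray_tab"): print(d)
```

```text
9.5 [ 0.53584229 -0.06696564  0.45179432] [ 10.1  12.   -7.   -0.  -71.    6. ] 0.11020417056709478 [[0.277, -0.961, -0.0], [-0.961, -0.277, 0.0], [-0.0, 0.0, -1.0]]
{'centre': [0.4854, -0.2047, 0.1915], 'conf': 0.78}
```

View pics/e.png

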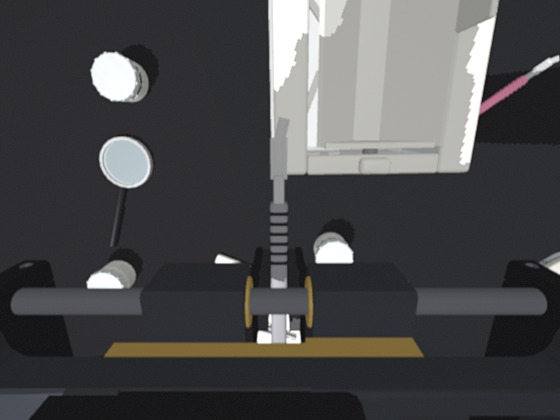

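The wrist view shows the lid's near edge from about (278,172) to (470,172), parallel to the picture rows, so the tool is nearly aligned. The scalpel is firmly held.

Run:
```python
from h import *
C=cam("wrist")
im=cv2.imread("pics/e.png")
cv2.imwrite("pics/f.png",cv2.resize(im[0:190,250:510],(800,585),interpolation=cv2.INTER_CUBIC))
P=unproj(C,[[278,172],[470,172]],.198);print(P)
# fit bin yaw,centre: top-camera lid edges too
im=eyes.capture("top");C=cam("top")
g=cv2.resize(im[145:260,320:460],(730,600),interpolation=cv2.INTER_CUBIC);cv2.imwrite("pics/g.png",g)
```

```text
[[ 0.54938836 -0.10944692  0.198     ]
 [ 0.4016493  -0.15210235  0.198     ]]
```

View pics/f.png

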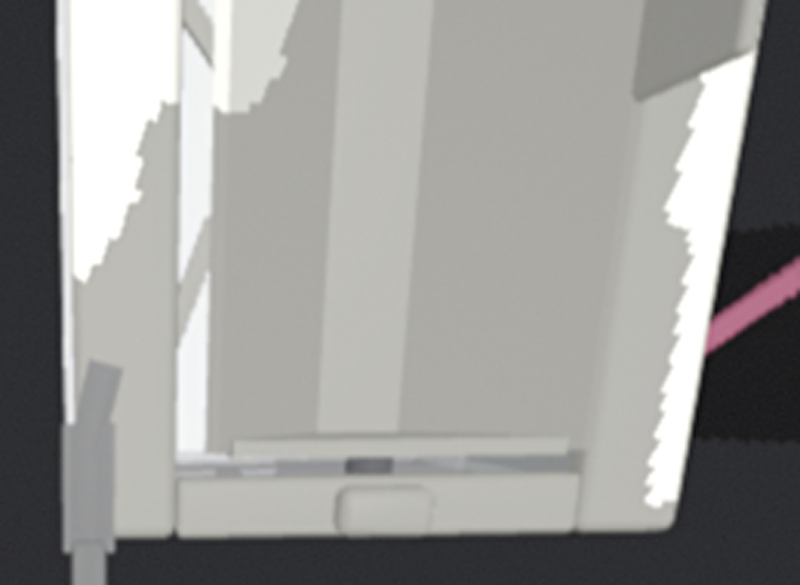

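Run:
```python
from h import *
s=sense();C=cam("wrist",s)
a=np.radians(16.1);R=np.array([[np.cos(a),-np.sin(a)],[np.sin(a),np.cos(a)]]);c=np.array([.5088,-.2461])
def f(px,z): print(np.round((unproj(C,px,z)[0,:2]-c)@R*1000,1))
k=lambda u,v:(u/3.077+250,v/3.077)
f(k(317,430),.174);f(k(400,430),.174);f(k(345,0),.174);f(k(434,0),.174);f(k(385,510),.207);f(k(62,300),.198);f(k(60,0),.198)
print(tomove([.506,-.2365,.4518],s))
```

```text
[12.8 96.2]
[-10.3  96.2]
[13.6 -5.9]
[-8.2 -5.9]
[  2.6 113.9]
[82.8 64.5]
[82.7  2.5]
[1.551e+02 7.600e+01 1.000e-01]
```

Request:
jog_arm:
  increments:
    - [0.97,0.46,0,0]
    - [0.97,0.46,0,0]
    - [0.97,0.46,0,0]
    - [0.97,0.46,0,0]
    - [0.97,0.46,0,0]
    - [0.97,0.46,0,0]
    - [0.97,0.46,0,0]
    - [0.97,0.46,0,0]
    - [0,0,0,0]
    - [0,0,0,0]

```text
time_s: 10.65
tcp_pos: [0.5083, -0.2361, 0.4517]
ee_rot: [[0.277, -0.961, -0.0], [-0.961, -0.277, 0.0], [-0.0, -0.0, -1.0]]
wrist_force: [-0.3, -0.3, 0.4]
gripper_width: 0.109
gripper_force: 30.0
```

Run:
```python
from h import *
s=sense();C=cam("wrist",s);im=eyes.capture("wrist");cv2.imwrite("pics/i.png",im)
print(s["time_s"],s["tcp_pos"]);print(tomove([.506+.0017,-.2365+.0005,.378],s))
```

```text
10.65 [ 0.50830717 -0.23607244  0.45169182]
[-0.2  0.6 73.7]
```

View pics/i.png

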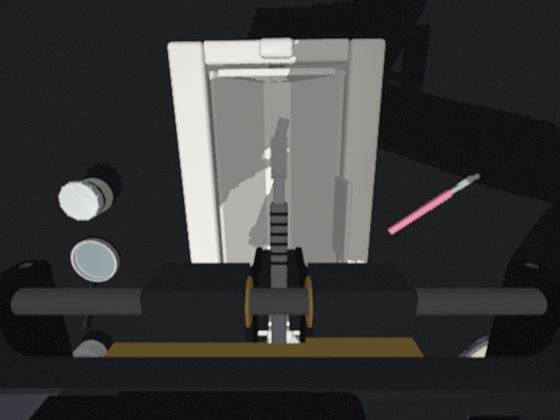

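The scalpel sits centred over the floor strip (columns 265–292) and parallel to it. Lower and release with a small opening.

Request:
jog_arm:
  increments:
    - [0,0,1,0]
    - [0,0,1,0]
    - [0,0,1,0]
    - [0,0,0.7,0]
    - [0,0,0,0]
    - [0,0,0,0]
    - [0,0,0,0]

```text
time_s: 11.4
tcp_pos: [0.5088, -0.2361, 0.379]
ee_rot: [[0.278, -0.961, 0.002], [-0.961, -0.278, -0.001], [0.001, -0.002, -1.0]]
wrist_force: [-0.2, 1.0, -1.2]
gripper_width: 0.107
gripper_force: 30.0
```

Request:
jog_arm:
  increments:
    - [0,0,0,0]
    - [0,0,0,0]
    - [0,0,0,0]
    - [0,0,0,0]
    - [0,0,0,0]
    - [0,0,0,0]
  grip: 22

```text
time_s: 12.0
tcp_pos: [0.5083, -0.2365, 0.3777]
ee_rot: [[0.277, -0.961, -0.0], [-0.961, -0.277, 0.0], [-0.0, 0.0, -1.0]]
wrist_force: [-0.4, -0.1, -0.8]
gripper_width: 0.253
gripper_force: 0.0
```

Request:
jog_arm:
  increments:
    - [0,0,-0.5,0]
    - [0,0,-1,0]
    - [0,0,-1,0]
    - [0,0,-1,0]
    - [0,0,-1,0]
    - [0,0,0,0]

```text
time_s: 12.6
tcp_pos: [0.5086, -0.2367, 0.4718]
ee_rot: [[0.277, -0.961, 0.007], [-0.961, -0.277, -0.002], [0.004, -0.006, -1.0]]
wrist_force: [0.7, 0.0, 0.6]
gripper_width: 0.25
gripper_force: 0.0
```

Run:
```python
from h import *
s=sense();im=eyes.capture("wrist");im2=eyes.capture("scene")
w=cv2.resize(im2[90:230,110:280],(510,420),interpolation=cv2.INTER_CUBIC)
cv2.imwrite("pics/j.png",np.hstack([im[:,140:420],w]))
print(s["time_s"],s["tcp_pos"],s["gripper_width"])
```

```text
12.6 [ 0.50858529 -0.2366669   0.47179857] 0.24950501545061265
```

View pics/j.png

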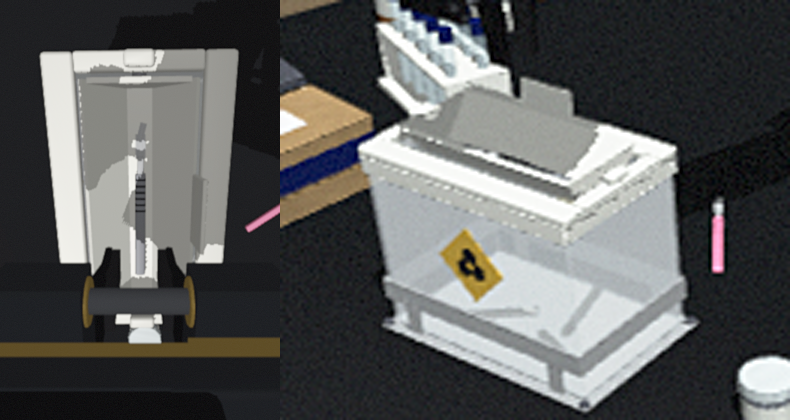

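The scalpel lies lengthwise on the tray floor. Close the gripper and move in front of the tab.

Request:
jog_arm:
  increments:
    - [0.45,1,0,0]
    - [0,1,0,0]
    - [0,1,0,0]
    - [0,1,0,0]
    - [0,0.2,0.3,0]
    - [0,0,1,0]
    - [0,0,1,0]
    - [0,0,0.95,0]
    - [0,0,0,0]
    - [0,0,0,0]
  grip: 0

```text
time_s: 13.7
tcp_pos: [0.4304, -0.2684, 0.4026]
ee_rot: [[0.277, -0.961, -0.001], [-0.961, -0.277, -0.0], [-0.0, 0.001, -1.0]]
wrist_force: [0.5, -0.9, 1.2]
gripper_width: 0.003
gripper_force: 0.0
```

Run:
```python
from h import *
s=sense();im2=eyes.capture("scene");C=cam("scene")
c=np.array([.5105,-.2456]);bx=np.array([.961,.277]);by=np.array([-.277,.961])
w=lambda x,y,z:np.r_[c+bx*x/1000+by*y/1000,z]
for p in proj(C,[w(-48,30,.240),w(-48,-30,.240),w(-48,30,.212),w(-48,-30,.212)]): cv2.circle(im2,tuple(int(round(q*8)) for q in p),8,(0,0,255),-1,shift=3)
cv2.imwrite("pics/k.png",cv2.resize(im2[70:230,100:300],(750,600),interpolation=cv2.INTER_CUBIC))
d=np.array(s["tcp_pos"])[:2]-c;print(s["time_s"],d@bx,d@by,s["tcp_pos"][2]-.182-.187,s["gripper_width"],s["wrist_force"])
```

```text
13.7 -0.0832954884530464 0.00028246451698340017 0.033606785069740575 0.0034227809300621075 [ 0.45974541 -0.87705019  1.19792521]
```

View pics/k.png

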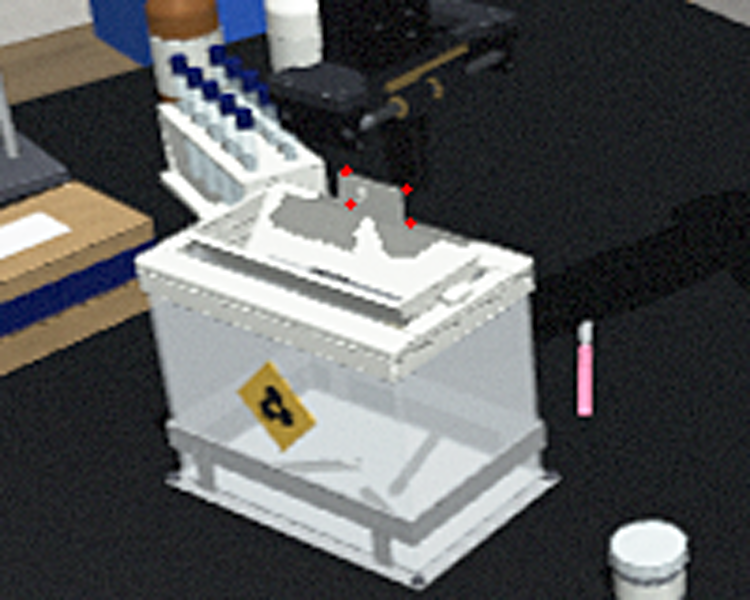

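The predicted tab corners (red, around (345–410,170–222)) match the tab in the picture within about 2 mm. Now push it along its arc.

Request:
jog_arm:
  increments:
    - [0,-0.5,0,0]
    - [0,-0.5,-0.1,0]
    - [0,-0.4,-0.4,0]
    - [0,-0.4,-0.35,0]
    - [0,-0.5,-0.2,0]
    - [0,-0.5,-0.15,0]
    - [0,-0.5,-0.05,0]
    - [0,-0.5,0,0]
    - [0,-0.5,0.1,0]
    - [0,-0.5,0.2,0]

```text
time_s: 14.75
tcp_pos: [0.5243, -0.241, 0.4263]
ee_rot: [[0.278, -0.96, 0.01], [-0.961, -0.278, -0.002], [0.005, -0.009, -1.0]]
wrist_force: [-0.6, 4.5, 11.4]
gripper_width: 0.007
gripper_force: 4.9
```

Request:
jog_arm:
  increments:
    - [0,-0.4,0.3,0]
    - [0,-0.5,0.1,0]
    - [0,-0.5,0.1,0]
    - [0,-0.5,0.1,0]
    - [0,0,0,0]
    - [0,0,0,0]

```text
time_s: 15.35
tcp_pos: [0.5597, -0.2311, 0.4102]
ee_rot: [[0.277, -0.961, 0.003], [-0.961, -0.277, -0.0], [0.001, -0.002, -1.0]]
wrist_force: [0.5, 0.8, 5.8]
gripper_width: 0.004
gripper_force: 2.4
```

Run:
```python
from h import *
s=sense();im2=eyes.capture("scene")
c=np.array([.5105,-.2456]);bx=np.array([.961,.277]);by=np.array([-.277,.961])
cv2.imwrite("pics/l.png",cv2.resize(im2[70:230,100:300],(750,600),interpolation=cv2.INTER_CUBIC))
d=np.array(s["tcp_pos"])[:2]-c;print(s["time_s"],d@bx,d@by,s["tcp_pos"][2]-.182-.187,s["wrist_force"])
```

```text
15.35 0.05126361881081635 0.0003243664350417695 0.04115902858602982 [0.51305667 0.81750349 5.80126616]
```

View pics/l.png

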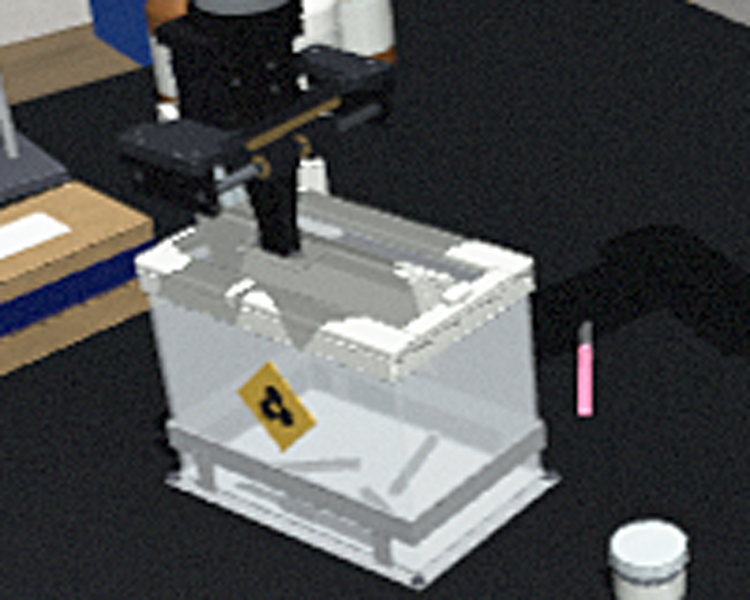

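The tray is nearly over, and a new elongated object shows in the bin at (295,495). Press gently the last millimetres to the stop.

Request:
jog_arm:
  increments:
    - [0,-0.1,0.08,0]
    - [0,0,0.05,0]
    - [0,0,0,0]
    - [0,0,0,0]

```text
time_s: 15.8
tcp_pos: [0.5612, -0.2306, 0.4081]
ee_rot: [[0.277, -0.961, 0.004], [-0.961, -0.277, -0.0], [0.001, -0.003, -1.0]]
wrist_force: [0.6, 2.7, 6.0]
gripper_width: 0.007
gripper_force: 2.9
```

Request:
jog_arm:
  increments:
    - [0,0,0.06,0]
    - [0,0,0,0]
    - [0,0,0,0]

```text
time_s: 16.1
tcp_pos: [0.5615, -0.2304, 0.4073]
ee_rot: [[0.277, -0.961, 0.005], [-0.961, -0.277, -0.0], [0.002, -0.005, -1.0]]
wrist_force: [2.6, 3.4, 5.9]
gripper_width: 0.003
gripper_force: 3.3
```

Request:
jog_arm:
  increments:
    - [0,0,0.1,0]
    - [0,0,0,0]
    - [0,0,0,0]

```text
time_s: 16.4
tcp_pos: [0.5619, -0.2301, 0.406]
ee_rot: [[0.277, -0.961, 0.008], [-0.961, -0.278, -0.0], [0.003, -0.007, -1.0]]
wrist_force: [4.4, 4.2, 9.2]
gripper_width: 0.001
gripper_force: 4.2
```

Request:
jog_arm:
  increments:
    - [0,0,0.1,0]
    - [0,0,0,0]
    - [0,0,0,0]

```text
time_s: 16.7
tcp_pos: [0.562, -0.2301, 0.4054]
ee_rot: [[0.278, -0.961, 0.009], [-0.961, -0.278, -0.001], [0.004, -0.009, -1.0]]
wrist_force: [2.8, 5.5, 11.9]
gripper_width: 0.004
gripper_force: 6.2
```

Request:
jog_arm:
  increments:
    - [0,0,0.1,0]
    - [0,0,0.1,0]
    - [0,0,0,0]
    - [0,0,0,0]
    - [0,0,0,0]
    - [0,0,0,0]

```text
time_s: 17.3
tcp_pos: [0.5621, -0.2298, 0.4043]
ee_rot: [[0.279, -0.96, 0.013], [-0.96, -0.279, -0.002], [0.006, -0.012, -1.0]]
wrist_force: [0.3, 8.3, 21.2]
gripper_width: 0.005
gripper_force: 10.4
```

Run:
```python
from h import *
s=sense();im2=eyes.capture("scene")
c=np.array([.5105,-.2456]);bx=np.array([.961,.277])
C=cam("scene")
cv2.imwrite("pics/m.png",cv2.resize(im2[70:230,100:300],(750,600),interpolation=cv2.INTER_CUBIC))
d=np.array(s["tcp_pos"])-.182*0;R=np.array(s["ee_rot"]);tip=d+R[:,2]*.182
print((tip[:2]-c)@bx,tip[2]-.187,s["wrist_force"])
```

```text
0.056083793216318505 0.035347883692462695 [ 0.32296192  8.30160553 21.15203247]
```

The force has risen to 21 N against a 3 N spring, and the tip is where the tab should be at the stop, so it is there. Now release upward and away.

Request:
jog_arm:
  increments:
    - [0,-0.2,-0.6,0]
    - [0,-0.6,-1,0]
    - [0,-0.6,-1,0]
    - [0,-0.6,-1,0]
    - [0,-0.3,-1,0]
    - [0,0,-1,0]
    - [0,0,-1,0]
    - [0,0,0,0]
    - [0,0,0,0]
    - [0,0,0,0]

```text
time_s: 18.35
tcp_pos: [0.6049, -0.218, 0.5277]
ee_rot: [[0.276, -0.961, -0.004], [-0.961, -0.276, 0.001], [-0.002, 0.003, -1.0]]
wrist_force: [0.1, 0.0, -0.5]
gripper_width: 0.007
gripper_force: 0.0
```

Request:
jog_arm:
  increments:
    - [-1,0,0,0]
    - [-1,0,0,0]
    - [-1,0,0,0]
    - [-1,0,0,0]
    - [-1,0,0,0]
    - [0,0,0,0]
    - [0,0,0,0]
    - [0,0,0,0]
    - [0,0,0,0]
    - [0,0,0,0]

```text
time_s: 19.35
tcp_pos: [0.5775, -0.1225, 0.5296]
ee_rot: [[0.276, -0.961, -0.001], [-0.961, -0.276, -0.0], [-0.0, 0.001, -1.0]]
wrist_force: [-0.4, -0.4, 0.2]
gripper_width: 0.006
gripper_force: 0.0
```

Request:
jog_arm:
  increments:
    - [0,0,0,0]
    - [0,0,0,0]
    - [0,0,0,0]
    - [0,0,0,0]
    - [0,0,0,0]
    - [0,0,0,0]
    - [0,0,0,0]
    - [0,0,0,0]
    - [0,0,0,0]
    - [0,0,0,0]

```text
time_s: 20.35
tcp_pos: [0.5773, -0.1219, 0.53]
ee_rot: [[0.277, -0.961, 0.0], [-0.961, -0.277, 0.0], [-0.0, -0.0, -1.0]]
wrist_force: [0.2, -0.7, 0.2]
gripper_width: 0.005
gripper_force: 0.0
```

Run:
```python
from h import *
s=sense();im=eyes.capture("wrist");im2=eyes.capture("scene")
w=cv2.resize(im2[90:230,110:280],(510,420),interpolation=cv2.INTER_CUBIC)
cv2.imwrite("pics/n.png",np.hstack([im[:,200:480],w]))
print(s["time_s"],s["tcp_pos"],s["wrist_force"])
```

```text
20.35 [ 0.57731263 -0.12188333  0.52995172] [ 0.24373499 -0.69101935  0.24176505]
```

View pics/n.png

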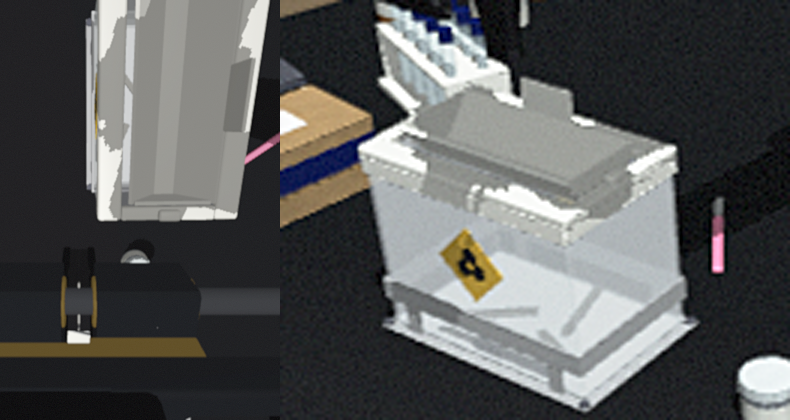

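The tray is level again and empty, with the tab upright at (548,95). A new object lies in the bin at (460,335), and nothing else has moved. I'm handing the job in.

```bash
python3 -c "
from station import r
print(r.finish_job())"
```

```text
the job is handed in; nothing more can be done
None
```

The scalpel was dropped lengthwise in the tray and tipped into the bin with the tab at its stop; the tray is back level and empty, and the job was handed in at about 20 s, though the hand-in returned no verdict.

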